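# Load the annealing kiln and close it up

### The arm

A 6-joint arm with a two-finger parallel gripper is mounted at the origin on the work surface. World frame = base frame: x ahead of the robot, y to its left, z up, the work surface at z = 0. Lengths are in mm, angles in rad, forces in N, time in s.
With the tool pointing down it reaches from about 275 to 975 mm from the base axis. Payload 8.4 kg.
Tool frame: the origin (TCP) lies midway between the tips of the shut fingers; the grasp point (between the pads) lies 19 mm behind it; z points along the fingers, y is the direction in which the jaws open and shut (so a half turn about z gives the same grasp; the last joint's range is limited). The gripper opens to 92 mm and grips with 3 to 60 N. Pads are 20 mm wide; open, the fingers measure 128 mm over their backs; the gripper's body (75 mm by 189 mm) begins 69 mm behind the grasp point.
Start: joints at [1.224, 0.353, 1.633, -0, 1.155, -0.002], TCP at [211.254, 588.217, 214.583] pointing down, gripper open.
Joint ranges: [-2.63, 2.63], [-0.92, 2.1], [0.06, 2.66], [-1.3, 4.44], [0, 2.69], [-3.02, 3.02]. Speed limits (rad/s): [2.22, 2.22, 2.79, 3.14, 3.14, 3.14].

### API

Orientations are given as a unit quaternion [w, x, y, z].
In Python, from rig import r gives the robot as it stands.
- The arm moves only by the tool servo_tool, never from a script. Its arguments are lists of equal length, an entry for each row: "delta_pos": the shift along the tool's x, y, z in cm, a list of three; "angular": the turn, a rotation vector about the tool's x, y, z in degrees, a list of three; "jaw": the finger opening in cm, from 0 to 9.19. In form: {"delta_pos": [[dx, dy, dz], ...], "angular": [[ax, ay, az], ...], "jaw": [jaw, ...]}. A call has 1 to 12 rows; each row is the pose to reach, as a shift and turn from the pose commanded when the call began, along the tool's axes at that moment; what a row does not reach only later rows make up. A row lasts 1/12 s, in which the tool goes at most 41.7 mm and 7.16 degrees, less where a joint would pass 70% of its speed; a pose out of reach is approached as far as the arm can. A call with a gripper value outside its range is refused whole. The fingers move at their own pace and stop on an object; the grip force is fixed at half the most. Time passes only in rows, so rows that repeat a pose let the fingers close. It gives the time, the measured TCP pose, the force and the opening at its end, in the units of the state.
- r.state(): the state, without advancing time (a new reading comes with each control period).
- r.read_camera(name): name is "side" or "top" or "wrist"; returns a dict with "color" (384x512x3 uint8, blue, green, red), "z_map" (384x512 float32, mm along the optical axis (not along the pixel's ray), 0 where there is no reading), "K" (3x3 intrinsics, pixels), "distortion" ([k1, k2, p1, p2, k3] as OpenCV has them; the pictures are not rectified), "world_from_camera" (4x4, takes a point from camera to world coordinates). Camera axes: x right, y up, looking along -z (the intrinsics and any distortion apply to the point x, -y, -z); pixel columns grow to the right and rows downward; lengths in mm; the calibration is good to about 2 mm. A picture is of the moment at which its call begins.
- r.hand_in(): hands the job in, once; it reports no verdict.
Trained networks look in the newest picture that a camera, given by its name, has taken for a name from the list of things; names that differ only in an ending like _2 or _b are one class to them, and where a whole thing is asked for, a point or a joint stands for the part that bears it (a point fixed in the world has none). Each returns a list of dicts, best first, with "conf" (0 to 1); they miss things now and then, are a little off and sometimes report something else, mostly with a low value. They report only what shows in the picture. A call takes as long as a camera call. They do not tell look-alikes from the thing itself.
- r.search_frame(camera, label): "centre" ([x, y, z] in mm, in world coordinates, good to about 4 mm: the middle of the surface that is visible of it).
- r.silhouettes(camera, label): "mask" (384x512 bool, what is visible of it).
- r.tip_of(camera, label): "centre" ([x, y, z] in mm, in world coordinates, good to about 4 mm: a listed point, or the origin of a listed thing).
The state is a dict: "clock": time; "joints": joint angles; "dq": joint speeds; "effort": joint torques, N m; "position": TCP position; "tcp_rot": TCP orientation; "contact_force": force on the tool from outside, world axes, zero at the start; "ft_torque": the same for the moment, N m; "opening": finger opening in mm.
Only numpy, scipy, OpenCV 4.12 (cv2) and the standard library are available. Lean on these libraries where they do the work, as an engineer would, in place of code of your own. Each camera call takes 0.05 s, during which the arm holds its last target.

### The job

Take the blue glass tile from its wooden stand and stand it upright on its long thin edge, free of the gripper, on the white hearth of the kiln's open drawer, with a broad face towards the drawer's front. Then push the drawer fully home, gently enough that the tile stays standing, and after that press the red latch on the kiln's roof all the way down. Leave the pot, the timer and the jar of glass rods where they are.

Things in the scene. Friction and masses are not known exactly. Their poses are not given: they have to be found in the camera images.
- tile: opaque blue glass tile, 16 thick (its x) x 120 long (its y) x 95 high (its z), about 0.3 kg. Origin: middle of its lower 120 x 16 edge face; z points up along the tile. At the start it leans on the stand 0.40 rad from vertical, its top leaning along the stand's -x
- stand: fixed wooden leaning stand, base 120 x 130 x 12. Origin: table level, vertically below (32) the tile's lower edge. x is horizontal; the tile leans towards -x on a 45-high backrest (measured along the tile), a 6-high lip holds its foot at the front; the upper 50 of the tile is free on both faces
- kiln: fixed grey bench annealing kiln, 230 deep (its +x from the front opening) x 270 wide (y) x 175 high (steel roof). Origin: table level, middle of the front opening; -x points out of the front, roughly to the robot. A black controller box stands on the back of the roof, 35 high
- drawer (a joint): the kiln's drawer, in m: 0 shut, up to 0.18 pulled out along the kiln's -x. It slides with about 2 N of friction and stays where it is left. Blue front panel 20 thick, 262 wide, top edge 150 above the table; behind it a white hearth with a 15 high steel rim at both sides and back
- hearth (a point): middle of the white hearth's top face, moving with the drawer; 40 above the table. Axes parallel to the kiln's; the hearth is 200 in x and 206 in y; the back of the front panel is at x = -100 (panel top 110 above the hearth). With the drawer out by q, only x from -100 to q - 100 lies outside the kiln's roof
- drawer_handle (a point): middle of the front face of the steel bar on the drawer's front, moving with it: bar 120 long (y), 16 high, 128 above the table; its front face is 29 in front of the blue panel's face
- latch (a joint): red hinged latch on the kiln's roof, in rad: 0 all the way down (level, claw in front of the blue panel), starts raised at 0.6 to 1.0, 1.3 at most; friction holds it where it is left, light to press. While raised, press on the pad side (its upper, rear face), not on the arm's end
- latch_pad (a point): middle of the black pad's top face on the latch arm (arm 100 long, 22 wide; pad 45 x 30), 66 from the hinge axis along the arm and 12 above it at right angles. The claw end is 95 from the hinge
- latch_hinge (a point): latch's hinge axis, fixed to the kiln 65 behind its front opening, 88 to its +y side, 191 above the table; axis along the kiln's y. When down, the arm points along the kiln's -x
- pot: small lidded steel pot, 112 dia x 105 high with its black knob; stands across the drawer from the tile stand, on the other side; bystander, origin at its foot or under its middle, leave alone
- timer: white digital timer, 30 x 75 x 70 high, standing beside the kiln; bystander, origin at its foot or under its middle, leave alone
- rod_jar: steel jar, 76 dia x 100 high, of coloured glass rods reaching up to about 190, standing beside the kiln; bystander, origin at its foot or under its middle, leave alone
Things that resemble listed ones, but are neither listed nor needed, are in the scene too. What is shaped like the tile but green or yellow is not meant.

How it is judged:
By the outcome, as a careful person would: the job done as asked, in the order asked, and still so for the second after the job is handed in, with the robot touching nothing.
It also fails if it takes over 72 s, if anything falls off the work surface, if the arm or the gripper's body presses on something with over 40 N, if the wrist force passes 120 N, or if a joint passes its speed limit or range.

## Working session

There is one attempt and no reset: what is moved stays moved. The work goes in short steps, Python scripts to look and compute and a tool call to move; the robot and the scene stay as the last step left them, time stands still between calls to the robot, and variables do not carry over. Pictures are saved under pics/ and viewed, and the job is handed in when it is done.

Besides the shell and the picture viewer there is one more tool, called after "Request:" as name(argument=value, ...) on one line, values as JSON. servo_tool: Moves the arm, as the interface text tells. Its arguments: {"type":"object","properties":{"delta_pos":{"type":"array"},"angular":{"type":"array"},"jaw":{"type":"array"}},"required":["delta_pos","angular","jaw"]}

```bash
ls; mkdir -p pics; python3 - <<'E'
from rig import r
import cv2
s=r.state()
for k in s: print(k,s[k])
for n in ["side","top","wrist"]:
    c=r.read_camera(n); cv2.imwrite(f"pics/{n}0.png",c["color"])
    print(n,c["K"],c["distortion"],c["world_from_camera"])
    for l in ["tile","stand","kiln","hearth","drawer_handle","latch_pad","latch_hinge","latch","drawer","pot","timer","rod_jar"]:
        for f in (r.tip_of,):
            try: print(n,l,[( [round(float(v)) for v in d["centre"]],round(float(d["conf"]),2)) for d in f(n,l)])
            except Exception as e: print(n,l,"ERR",e)
E
```

```text
pics
clock 0.0
joints [ 1.22359357e+00  3.53601309e-01  1.63408559e+00 -5.92994599e-05
  1.15519141e+00 -2.37301938e-03]
dq [ 0.00056026 -0.0015419   0.00261136  0.00050685 -0.00012918  0.00154276]
effort [ 7.76925481e-04 -5.93833351e+01 -3.34221733e+01  6.99860277e-02
  2.30387365e-02 -1.08835909e-04]
position [211.11776271 587.77202852 213.91371317]
tcp_rot [-8.50821243e-05  1.71550063e-01  9.85175194e-01 -6.37747286e-04]
contact_force [0.18162763 0.28990004 0.43669486]
ft_torque [-0.01800101 -0.01348759 -0.0303281 ]
opening 91.77970832478243
side [[392.81810051   0.         257.32071462]
 [  0.         392.81810051 183.98475207]
 [  0.           0.           1.        ]] [-0.13633101  0.          0.          0.          0.        ] [[ 8.76971298e-01  3.59176237e-01 -3.19239365e-01  8.81787712e+01]
 [-4.80310468e-01  6.75818993e-01 -5.59080086e-01 -9.01138461e+02]
 [ 1.49397448e-02  6.43631198e-01  7.65189967e-01  1.27996492e+03]
 [ 0.00000000e+00  0.00000000e+00  0.00000000e+00  1.00000000e+00]]
side tile [([345, -370, 8], 0.95), ([493, -325, 31], 0.82), ([355, -549, 8], 0.71)]
si
[... 1953 characters left out ...]
       0.         0.         0.       ] [[ 3.37932197e-01 -9.04966303e-01 -2.58530116e-01  1.38810970e+02]
 [ 9.41170447e-01  3.24974058e-01  9.26825295e-02  6.14362071e+02]
 [ 1.41014724e-04 -2.74641315e-01  9.61546737e-01  3.84229372e+02]
 [ 0.00000000e+00  0.00000000e+00  0.00000000e+00  1.00000000e+00]]
wrist tile []
wrist stand []
wrist kiln []
wrist hearth []
wrist drawer_handle []
wrist latch_pad []
wrist latch_hinge []
wrist latch ERR it knows: drawer_handle, hearth, kiln, latch_hinge, latch_pad, pot, rod_jar, stand, tile, timer
wrist drawer ERR it knows: drawer_handle, hearth, kiln, latch_hinge, latch_pad, pot, rod_jar, stand, tile, timer
wrist pot []
wrist timer []
wrist rod_jar []
```

View pics/side0.png

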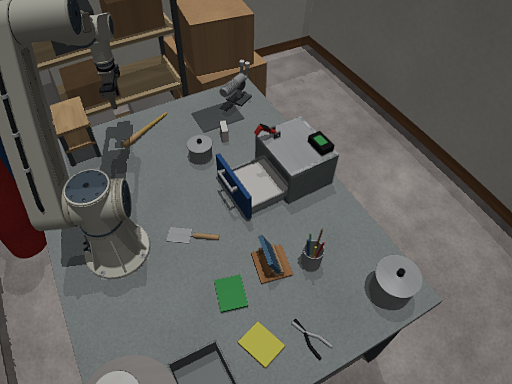

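View pics/top0.png

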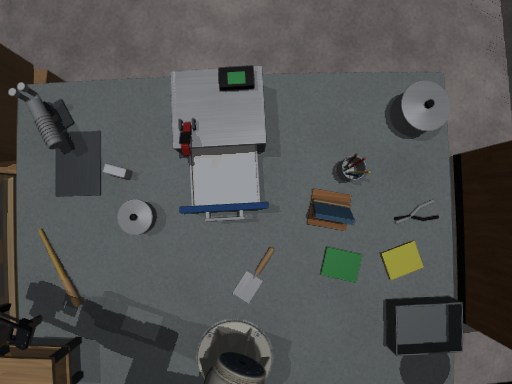

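```bash
cat > h.py <<'E'
import numpy as np, cv2
from scipy.spatial.transform import Rotation as R
def cloud(c):
    """HxWx3 world points"""
    z=c["z_map"]; h,w=z.shape
    u,v=np.meshgrid(np.arange(w),np.arange(h))
    p=np.stack([u,v],-1).reshape(-1,1,2).astype(np.float64)
    n=cv2.undistortPoints(p,c["K"],c["distortion"]).reshape(h,w,2)
    P=np.stack([n[...,0]*z,-n[...,1]*z,-z],-1).astype(float)
    W=P@c["world_from_camera"][:3,:3].T+c["world_from_camera"][:3,3]
    W[z<=0]=np.nan
    return W
def proj(c,pts):
    T=np.linalg.inv(c["world_from_camera"]); p=np.atleast_2d(pts)@T[:3,:3].T+T[:3,3]
    q=p*[1,-1,-1]
    return cv2.projectPoints(q.reshape(-1,1,3),np.zeros(3),np.zeros(3),c["K"],np.array(c["distortion"]))[0].reshape(-1,2)
def quat(q): return R.from_quat([q[1],q[2],q[3],q[0]])
E
python3 - <<'E'
from rig import r
import cv2
for n in ["side","top"]:
    c=r.read_camera(n)
    import pickle; pickle.dump(c,open(f"{n}.pkl","wb"))
    im=c["color"]
    cv2.imwrite(f"pics/{n}_hsv.png",cv2.resize(im[80:330,130:430] if n=="side" else im[60:330,100:450],None,fx=2.2,fy=2.2,interpolation=cv2.INTER_CUBIC))
E
```

```text
(no output)
```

Blue tile on the stand is at side (270,255) / top (333,212). The look-alikes are green at side (231,293) and yellow at side (261,343). Only the blue one leans on the wooden stand, so it is the one meant. Next I fit planes and confirm it in a crop.

```bash
python3 - <<'E'
import pickle,cv2,numpy as np
from h import *
for n in ["side","top"]:
    c=pickle.load(open(n+".pkl","rb")); W=cloud(c); hsv=cv2.cvtColor(c["color"],cv2.COLOR_BGR2HSV)
    b=(hsv[...,0]>95)&(hsv[...,0]<125)&(hsv[...,1]>90)&(hsv[...,2]>30)&np.isfinite(W[...,0])
    for nm,lo,hi in [("tile",(420,-420,25),(580,-240,170)),("panel",(440,-160,20),(560,180,175))]:
        m=b&np.all((W>lo)&(W<hi),-1); p=W[m]
        print(n,nm,len(p),np.percentile(p,[1,50,99],axis=0).round(0).tolist())
        # ransac planes
        rng=np.random.default_rng(0); q=p.copy()
        for it in range(2):
            if len(q)<40: break
            best=None
            for _ in range(400):
                a=q[rng.choice(len(q),3,replace=False)]; nn=np.cross(a[1]-a[0],a[2]-a[0]); l=np.linalg.norm(nn)
                if l<50: continue
                nn/=l; ins=abs((q-a[0])@nn)<2.5
                if best is None or ins.sum()>best.sum(): best=ins
            s=q[best]; ce=s.mean(0); nn=np.linalg.svd(s-ce)[2][2]
            if nn[2]<0: nn=-nn
            print("  plane",len(s),ce.round(1),nn.round(3),"std",((s-ce)@nn).std().round(2))
            q=q[~best]
    for l in ["tile"]:
        pass
    im=c["color"]; cx,cy=((270,257) if n=="side" else (333,212))
    cv2.imwrite(f"pics/{n}_tile.png",cv2.resize(im[cy-40:cy+40,cx-50:cx+50],None,fx=7,fy=7,interpolation=cv2.INTER_CUBIC))
    cx,cy=((255,170) if n=="side" else (222,150))
    cv2.imwrite(f"pics/{n}_kiln.png",cv2.resize(im[cy-70:cy+80,cx-90:cx+90],None,fx=4,fy=4,interpolation=cv2.INTER_CUBIC))
E
```

```text
side tile 294 [[442.0, -386.0, 47.0], [463.0, -337.0, 114.0], [498.0, -265.0, 125.0]]
  plane 159 [ 472.1 -331.6   96.2] [ 0.884 -0.187  0.428] std 1.16
  plane 76 [ 453.2 -326.   118.8] [-0.534  0.092  0.84 ] std 1.32
side panel 648 [[484.0, -120.0, 22.0], [493.0, -41.0, 122.0], [508.0, 135.0, 155.0]]
  plane 409 [491.4 -27.7  95.8] [-0.999 -0.037  0.005] std 1.13
  plane 116 [498.8   7.4 150.1] [0.068 0.011 0.998] std 1.36
top tile 591 [[445.0, -378.0, 41.0], [474.0, -319.0, 98.0], [506.0, -262.0, 124.0]]
  plane 447 [ 479.3 -321.6   86. ] [ 0.892 -0.189  0.411] std 0.98
  plane 109 [ 456.6 -315.   118.4] [-0.325  0.061  0.944] std 1.26
top panel 584 [[488.0, -112.0, 145.0], [500.0, 12.0, 150.0], [513.0, 141.0, 154.0]]
  plane 457 [500.   14.2 149.9] [-0.003  0.001  1.   ] std 1.3
  plane 79 [501.3  -2.  146.3] [0.034 0.001 0.999] std 0.86
```

View pics/side_tile.png

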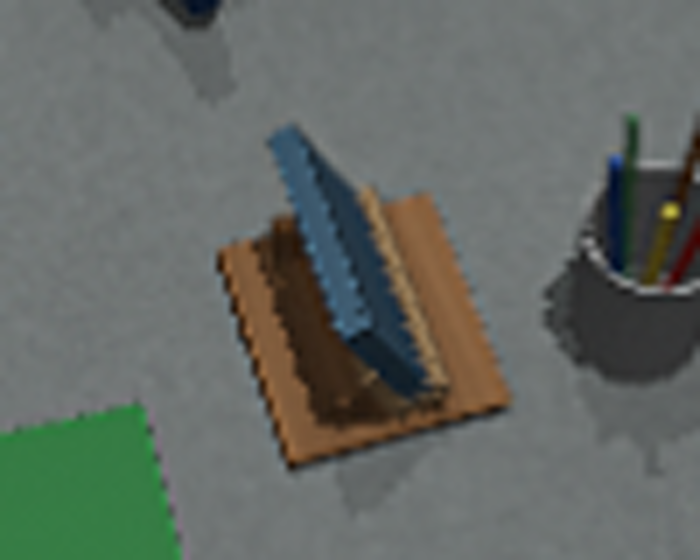

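View pics/top_tile.png

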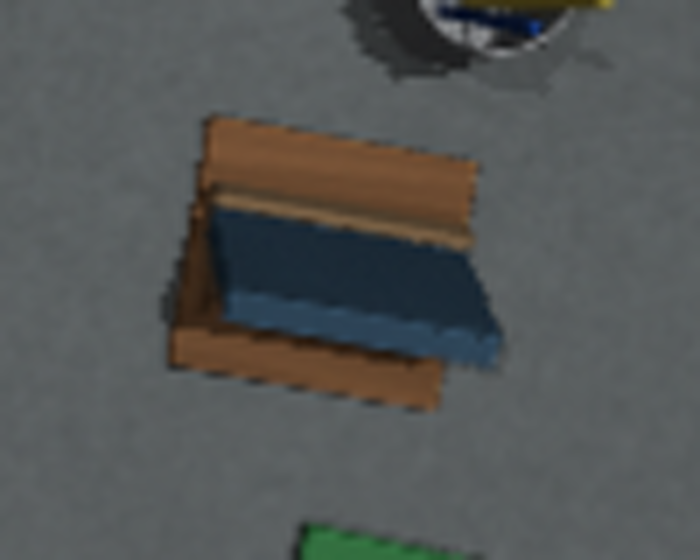

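View pics/side_kiln.png

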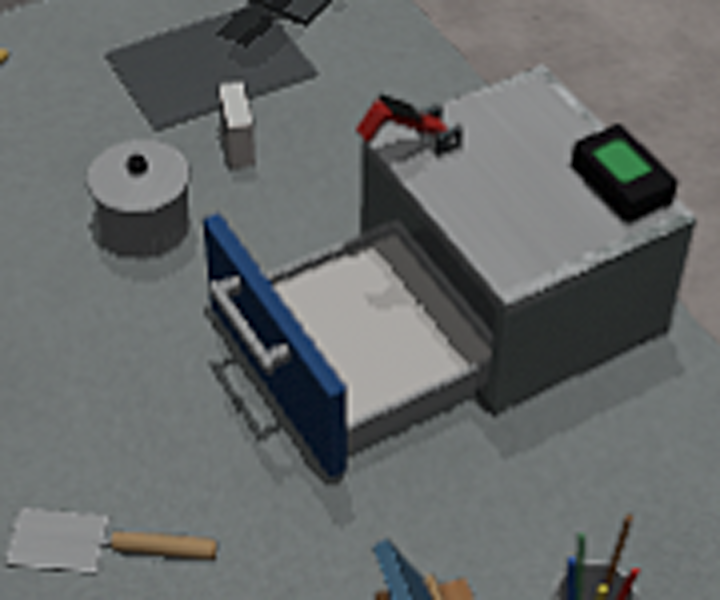

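View pics/top_kiln.png

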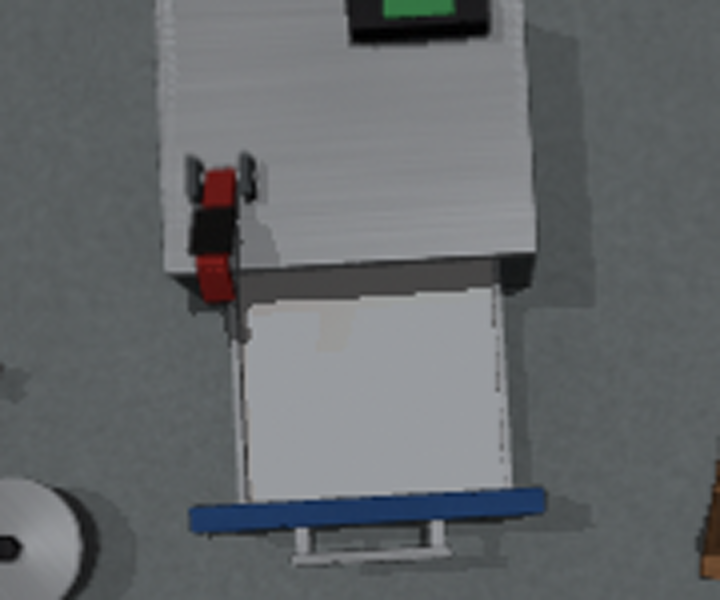

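The crop confirms it: the blue tile leans on the wooden stand, and the green card lies beside it. Next I work out the pregrasp pose.

```bash
cat >> h.py <<'E'
import json
def toolR(yaw,tilt):
    """tool y along horizontal dir yaw raised by tilt, z down/forward"""
    d=np.array([np.cos(yaw),np.sin(yaw),0]); u=np.array([0,0,1.])
    y=np.cos(tilt)*d+np.sin(tilt)*u; z=-( -np.sin(tilt)*d+np.cos(tilt)*u)
    return np.column_stack([np.cross(y,z),y,z])
def move(p0,R0,p1,R1):
    d=R0.T@(np.array(p1)-p0)/10; w=np.degrees(R.from_matrix(R0.T@R1).as_rotvec())
    print("delta_cm",d.round(3).tolist(),"ang_deg",w.round(3).tolist())
    print("rows: trans %.1f rot %.1f"%(np.linalg.norm(d)*10/41.7,np.linalg.norm(w)/7.16))
    return d,w
def apply(p0,R0,d,w):
    return p0+R0@(np.array(d)*10), R0@R.from_rotvec(np.radians(w)).as_matrix()
def cmd(): 
    a=json.load(open("cmd.json")); return np.array(a[0]),np.array(a[1])
def save(p,Rm): json.dump([np.array(p).tolist(),np.array(Rm).tolist()],open("cmd.json","w"))
E
python3 - <<'E'
from rig import r
from h import *
s=r.state(); R0=quat(s["tcp_rot"]).as_matrix(); p0=np.array([211.254,588.217,214.583])
save(p0,R0)
O=np.array([493,-327,32.]); Rg=toolR(-.209,.40); up=-Rg[:,2]
pre=O+(54+120)*up
print(pre,up,Rg)
mid=np.array([330,150,330.])
move(p0,R0,[211,588,330],R0)
move(p0,R0,mid,R0)
move(p0,R0,pre,Rg)
print(s["clock"])
E
```

```text
[ 426.71571525 -312.94128634  192.26461296] [-0.38094417  0.0807972   0.92106099] [[ 0.20748176  0.90101768  0.38094417]
 [ 0.97823889 -0.19110336 -0.0807972 ]
 [ 0.          0.38941834 -0.92106099]]
delta_cm [0.017, -0.029, -11.542] ang_deg [0.0, 0.0, 0.0]
rows: trans 2.8 rot 0.0
delta_cm [-25.988, -37.229, -11.542] ang_deg [0.0, 0.0, 0.0]
rows: trans 11.2 rot 0.0
delta_cm [-50.738, -77.529, 2.231] ang_deg [-18.824, -16.428, 81.04]
rows: trans 22.2 rot 11.8
1.75
```

Request:
servo_tool(delta_pos=[[0,0,-4],[0,0,-8],[0,0,-11.5],[-26,-37,-11.5],[-26,-37,-11.5],[-26,-37,-11.5],[-26,-37,-11.5],[-26,-37,-11.5],[-26,-37,-11.5],[-26,-37,-11.5],[-26,-37,-11.5],[-26,-37,-11.5]], angular=[[0,0,0],[0,0,0],[0,0,0],[0,0,40],[0,0,40],[0,0,40],[0,0,40],[0,0,40],[0,0,40],[0,0,40],[0,0,40],[0,0,40]], jaw=[5,5,5,5,5,5,5,5,5,5,5,5])

```text
clock: 2.75
position: [310.4, 224.8, 329.8]
tcp_rot: [0.0, 0.498, 0.867, 0.0]
contact_force: [0.7, -0.3, 0.4]
opening: 49.9
```

```bash
cat >> h.py <<'E'
def now(r):
    s=r.state(); return np.array(s["position"]),quat(s["tcp_rot"]).as_matrix(),s
E
python3 - <<'E'
from rig import r
from h import *
p,Rm,s=now(r); print(p,s["dq"].round(2))
O=np.array([493,-327,32.]); Rg=toolR(-.209,.40); up=-Rg[:,2]
move(p,Rm,O+200*up,Rg)
E
```

```text
[310.35378225 224.76209882 329.78187085] [-1.18 -0.36  0.3  -0.    0.06 -1.18]
delta_cm [-51.619, -17.827, 11.345] ang_deg [-21.813, -8.464, 41.679]
rows: trans 13.4 rot 6.7
```

Request:
servo_tool(delta_pos=[[-51.6,-17.8,11.3],[-51.6,-17.8,11.3],[-51.6,-17.8,11.3],[-51.6,-17.8,11.3],[-51.6,-17.8,11.3],[-51.6,-17.8,11.3],[-51.6,-17.8,11.3],[-51.6,-17.8,11.3],[-51.6,-17.8,11.3],[-51.6,-17.8,11.3],[-51.6,-17.8,11.3],[-51.6,-17.8,11.3]], angular=[[-5,-2,10],[-21.8,-8.5,41.7],[-21.8,-8.5,41.7],[-21.8,-8.5,41.7],[-21.8,-8.5,41.7],[-21.8,-8.5,41.7],[-21.8,-8.5,41.7],[-21.8,-8.5,41.7],[-21.8,-8.5,41.7],[-21.8,-8.5,41.7],[-21.8,-8.5,41.7],[-21.8,-8.5,41.7]], jaw=[5,5,5,5,5,5,5,5,5,5,5,5])

```text
clock: 3.75
position: [402.7, -241.9, 231.3]
tcp_rot: [0.156, 0.762, 0.616, 0.124]
contact_force: [1.8, 0.1, 1.7]
opening: 50.1
```

```bash
python3 - <<'E'
from rig import r
from h import *
p,Rm,s=now(r); print(p,s["dq"].round(2),s["joints"].round(2))
O=np.array([493,-327,32.]); Rg=toolR(-.209,.40); up=-Rg[:,2]
move(p,Rm,O+174*up,Rg)
E
```

```text
[ 402.71594555 -241.886208    231.34082799] [-1.01  0.86 -0.45  0.62 -0.18 -1.44] [-0.68 -0.11  2.2   0.27  0.71 -0.64]
delta_cm [-6.436, 2.004, 5.108] ang_deg [0.062, 0.159, -0.094]
rows: trans 2.0 rot 0.0
```

Request:
servo_tool(delta_pos=[[-3,1,1],[-6.4,2,4],[-6.4,2,5],[-6.4,2,5],[-6.4,2,5]], angular=[[0,0,0],[0,0,0],[0,0,0],[0,0,0],[0,0,0]], jaw=[5,5,5,5,5])

```text
clock: 4.17
position: [426.0, -309.2, 192.2]
tcp_rot: [0.153, 0.762, 0.616, 0.124]
contact_force: [-0.0, 1.0, 0.6]
opening: 50.0
```

```bash
python3 - <<'E'
from rig import r
from h import *
p,Rm,s=now(r); print(p,s["dq"].round(2),s["joints"].round(2),s["clock"])
O=np.array([493,-327,32.]); Rg=toolR(-.209,.40); up=-Rg[:,2]
print(Rm-Rg)
c=r.read_camera("wrist"); cv2.imwrite("pics/w1.png",c["color"])
for l in ["tile","stand"]: print(l,[(d["centre"],d["conf"]) for d in r.tip_of("wrist",l)])
W=cloud(c); hsv=cv2.cvtColor(c["color"],cv2.COLOR_BGR2HSV)
b=(hsv[...,0]>95)&(hsv[...,0]<125)&(hsv[...,1]>80)&(hsv[...,2]>30)&np.isfinite(W[...,0])
m=b&np.all((W>(420,-420,25))&(W<(580,-240,170)),-1)
# in tile frame (O,-): x=n,y=lateral,z=up
L=(W[m]-O)@np.column_stack([Rg[:,1],Rg[:,0],up])
print(len(L),np.percentile(L,[1,5,25,50,75,95,99],axis=0).round(1).tolist())
f=L[L[:,2]<88]; 
A=np.column_stack([f[:,1:],np.ones(len(f))]); k=np.linalg.lstsq(A,f[:,0],rcond=None)[0]; res=f[:,0]-A@k; g=abs(res)<4; k=np.linalg.lstsq(A[g],f[g,0],rcond=None)[0]; print("front face x = ay+bz+c",k,(f[g,0]-A[g]@k).std(),g.sum())
E
```

```text
[ 425.98026415 -309.18162236  192.15038281] [ 0.02 -0.04  0.01 -0.    0.01  0.  ] [-0.77  0.07  2.13  0.36  0.63 -0.82] 4.1667
[[ 0.00167821  0.00076897 -0.0027472 ]
 [-0.00035755 -0.0019609   0.0003342 ]
 [ 0.00045586 -0.00275695 -0.00116065]]
tile [([499.5, -324.4, 33.8], 0.89), ([352.9, -372.6, 10.0], 0.82), ([354.8, -553.5, 8.5], 0.6)]
stand [([494.2, -325.8, 3.2], 0.6), ([614.5, -388.4, 1.7], 0.15)]
2833 [[-7.2, -56.5, 52.3], [-6.5, -50.8, 92.2], [-3.5, -23.8, 93.5], [0.3, 8.4, 94.0], [4.2, 37.7, 94.5], [7.2, 59.0, 95.1], [7.9, 60.6, 95.6]]
front face x = ay+bz+c [-1.45196706e+00 -7.07419401e-03  8.85994656e+01] 2.2127087316323055 70
```

View pics/w1.png

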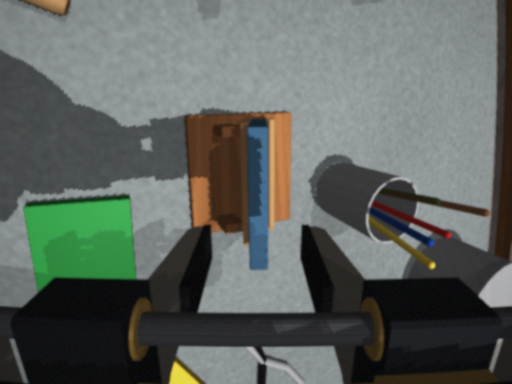

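Wrist view: the blue tile's top edge runs at columns 248–269, rows 118–268, centred between the fingers and edge-on, with the rod jar at (370,200) well clear. The tile pose is confirmed to about 1 mm.

```bash
python3 - <<'E'
from rig import r
from h import *
p,Rm,s=now(r)
O=np.array([493,-327,32.]); Rg=toolR(-.209,.40); up=-Rg[:,2]
move(p,Rm,O+54*up+0.5*Rg[:,1]+1.5*Rg[:,0],Rg)
E
```

```text
delta_cm [-0.236, 0.056, 12.193] ang_deg [0.013, 0.089, 0.033]
rows: trans 2.9 rot 0.0
```

Request:
servo_tool(delta_pos=[[-0.2,0.05,2.5],[-0.2,0.05,5],[-0.2,0.05,7.5],[-0.2,0.05,9.5],[-0.2,0.05,11],[-0.2,0.05,12.1],[-0.2,0.05,12.1],[-0.2,0.05,12.1]], angular=[[0,0,0],[0,0,0],[0,0,0],[0,0,0],[0,0,0],[0,0,0],[0,0,0],[0,0,0]], jaw=[5,5,5,5,5,5,5,5])

```text
clock: 4.98
position: [473.0, -321.1, 82.3]
tcp_rot: [0.155, 0.762, 0.617, 0.125]
contact_force: [0.8, -0.7, 0.2]
opening: 50.1
```

```bash
python3 - <<'E'
from rig import r
from h import *
p,Rm,s=now(r)
O=np.array([493,-327,32.]); Rg=toolR(-.209,.40); up=-Rg[:,2]
print((p-O)@np.column_stack([Rg[:,1],Rg[:,0],up]))
c=r.read_camera("wrist"); cv2.imwrite("pics/w2.png",c["color"])
E
```

```text
[ 0.40039532  1.60815509 54.44524833]
```

View pics/w2.png

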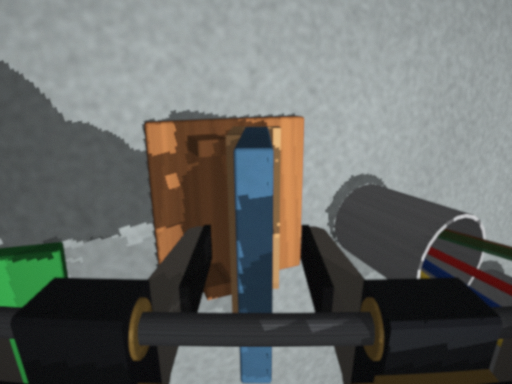

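The tile (columns 235–273) sits between the fingers with free space on both sides, so I close the gripper.

Request:
servo_tool(delta_pos=[[0,0,0],[0,0,0],[0,0,0],[0,0,0],[0,0,0],[0,0,0],[0,0,0],[0,0,0],[0,0,0],[0,0,0]], angular=[[0,0,0],[0,0,0],[0,0,0],[0,0,0],[0,0,0],[0,0,0],[0,0,0],[0,0,0],[0,0,0],[0,0,0]], jaw=[3,1,1,1,1,1,1,1,1,1])

```text
clock: 5.87
position: [473.1, -321.9, 82.1]
tcp_rot: [0.155, 0.762, 0.617, 0.124]
contact_force: [0.2, -0.2, 4.5]
opening: 16.1
```

Request:
servo_tool(delta_pos=[[0,0,-0.5],[0,0,-1.5],[0,0,-3],[0,0,-5],[0,0,-7.5],[0,0,-10],[0,0,-12],[0,0,-13],[0,0,-13]], angular=[[0,0,0],[0,0,0],[0,0,0],[0,0,0],[0,0,0],[0,0,0],[0,0,0],[0,0,0],[0,0,0]], jaw=[1,1,1,1,1,1,1,1,1])

```text
clock: 6.62
position: [422.9, -311.2, 202.9]
tcp_rot: [0.155, 0.762, 0.616, 0.124]
contact_force: [-0.2, 0.3, -3.3]
opening: 16.1
```

```bash
python3 - <<'E'
from rig import r
from h import *
import json
p,Rm,s=now(r); print(p,s["opening"],s["contact_force"])
pts={}
# kiln pose by fit: hearth (white) region edges, roof front, panel in old pictures
import pickle
from scipy.optimize import least_squares
c=pickle.load(open("top.pkl","rb")); W=cloud(c); hsv=cv2.cvtColor(c["color"],cv2.COLOR_BGR2HSV)
def rect(m,nm):
    P=W[m][:,:2].astype(np.float32); q=cv2.minAreaRect(P); print(nm,len(P),q,np.median(W[m][:,2]))
    # PCA line angle
f=np.isfinite(W[...,0])
blue=(hsv[...,0]>95)&(hsv[...,0]<125)&(hsv[...,1]>90)
rect(f&blue&np.all((W>(460,-160,142))&(W<(540,180,156)),-1),"panel top")
rect(f&(hsv[...,1]<40)&(hsv[...,2]>120)&np.all((W>(515,-95,34))&(W<(665,125,46)),-1),"hearth")
rect(f&np.all((W>(640,-160,168))&(W<(960,200,182)),-1),"roof")
rect(f&np.all((W>(440,-60,120))&(W<(480,80,145)),-1),"handle")
s2=pickle.load(open("side.pkl","rb"));Ws=cloud(s2);
m=np.all((Ws>(640,-160,168))&(Ws<(960,200,182)),-1); P=Ws[m][:,:2].astype(np.float32); print("roof side",cv2.minAreaRect(P))
E
```

```text
[ 422.93653468 -311.20428815  202.85333181] 16.10849866504587 [-0.16234727  0.29960108 -3.26969699]
panel top 584 ((500.07684326171875, 14.768402099609375), (19.447099685668945, 259.4579772949219), 1.8500136137008667) 149.71464140610522
hearth 2885 ((590.0061645507812, 15.696647644042969), (149.94789123535156, 206.64151000976562), 0.01543286070227623) 39.85910224591271
roof 6038 ((793.8851928710938, 23.665077209472656), (232.0135040283203, 272.002197265625), 1.8006459474563599) 174.78041982107493
handle 157 ((469.41241455078125, 12.147472381591797), (18.199838638305664, 116.18414306640625), 0.28839462995529175) 135.35575678881514
roof side ((791.2607421875, 18.698509216308594), (238.3048858642578, 275.8321228027344), 0.8898178935050964)
```

```bash
python3 - <<'E'
from rig import r
from h import *
p,Rm,s=now(r)
move(p,Rm,[569.8,16.7,245],toolR(.033,0))
E
```

```text
delta_cm [35.127, 8.585, -1.026] ang_deg [22.829, 2.923, -13.747]
rows: trans 8.7 rot 3.7
```

Request:
servo_tool(delta_pos=[[2,0,-3],[5,1,-4],[8,2,-4],[11,2.5,-4],[14,3.5,-3.5],[17,4.2,-3],[20,5,-2.5],[23,5.6,-2],[27,6.6,-1.5],[31,7.6,-1.2],[34,8.3,-1],[35.1,8.6,-1]], angular=[[0,0,0],[2,0.3,-1.2],[4,0.5,-2.4],[6,0.8,-3.6],[8,1,-4.8],[10,1.3,-6],[12,1.5,-7.2],[14.5,1.9,-8.7],[17,2.2,-10.2],[19.5,2.5,-11.7],[21.5,2.7,-13],[22.8,2.9,-13.7]], jaw=[1,1,1,1,1,1,1,1,1,1,1,1])

```text
clock: 7.62
position: [571.8, 21.0, 241.3]
tcp_rot: [-0.003, 0.694, 0.72, -0.0]
contact_force: [0.1, 0.0, -3.5]
opening: 15.9
```

Request:
servo_tool(delta_pos=[[0,0,0],[0,0,0]], angular=[[0,0,0],[0,0,0]], jaw=[1,1])

```text
clock: 7.78
position: [569.9, 17.3, 241.4]
tcp_rot: [-0.002, 0.695, 0.719, -0.001]
contact_force: [-0.2, -1.0, -2.8]
opening: 16.0
```

```bash
python3 - <<'E'
from rig import r
from h import *
p,Rm,s=now(r); print(p,s["contact_force"],s["joints"].round(2))
for n in ["top","side","wrist"]:
    c=r.read_camera(n); cv2.imwrite(f"pics/{n}2.png",c["color"])
    for l in ["hearth","tile","drawer_handle"]: print(n,l,[(np.round(d["centre"]),round(d["conf"],2)) for d in r.tip_of(n,l)])
    W=cloud(c); hsv=cv2.cvtColor(c["color"],cv2.COLOR_BGR2HSV)
    b=(hsv[...,0]>95)&(hsv[...,0]<125)&(hsv[...,1]>80)&(hsv[...,2]>30)&np.isfinite(W[...,0])
    m=b&np.all((W>(520,-80,165))&(W<(620,110,320)),-1)
    if m.sum()>20:
        T=toolR(.033,0); L=(W[m]-p)@T
        print(n,m.sum(),"in upright tool frame",np.percentile(L,[1,5,50,95,99],axis=0).round(1).tolist())
move(p,Rm,[569.8,16.7,245],toolR(.033,0))
E
```

```text
[569.91580264  17.32852969 241.43863953] [-0.17548831 -1.04134664 -2.81927774] [ 0.03  0.24  1.72  0.    1.18 -0.01]
top hearth []
top tile [(array([ 344., -373.,    4.]), 0.92), (array([ 357., -550.,   11.]), 0.63)]
top drawer_handle [(array([459.,  14., 126.]), 0.77)]
side hearth [(array([609.,  15.,  41.]), 0.84)]
side tile [(array([ 356., -549.,    8.]), 0.95), (array([ 350., -369.,    9.]), 0.93), (array([570.,  20., 185.]), 0.5), (array([736., 105., 190.]), 0.3)]
side drawer_handle [(array([572.,  14., 188.]), 0.68), (array([463.,  12., 127.]), 0.61)]
side 259 in upright tool frame [[-65.0, -12.1, -44.8], [-63.4, -11.2, -42.5], [-33.7, -8.6, -5.1], [42.6, 2.9, 37.6], [52.8, 6.0, 45.7]]
wrist hearth [(array([615.,  12.,  37.]), 0.66)]
wrist tile [(array([575.,  17., 187.]), 0.74)]
wrist drawer_handle [(array([458.,  13., 128.]), 0.97)]
wrist 7628 in upright tool frame [[-59.3, -7.1, -44.0], [-52.7, -6.3, -43.6], [19.2, 0.6, -42.5], [57.9, 7.4, -28.9], [58.2, 8.2, 17.9]]
delta_cm [-0.062, -0.015, -0.356] ang_deg [-0.2, -0.07, 0.064]
rows: trans 0.1 rot 0.0
```

View pics/side2.png

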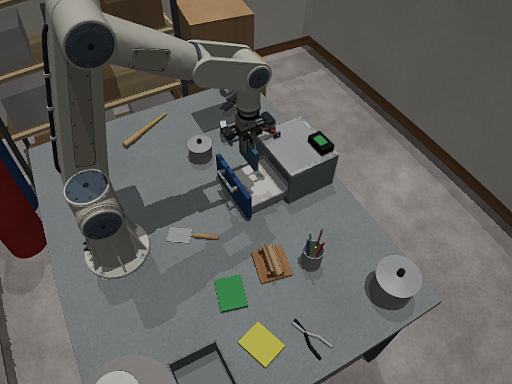

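View pics/wrist2.png

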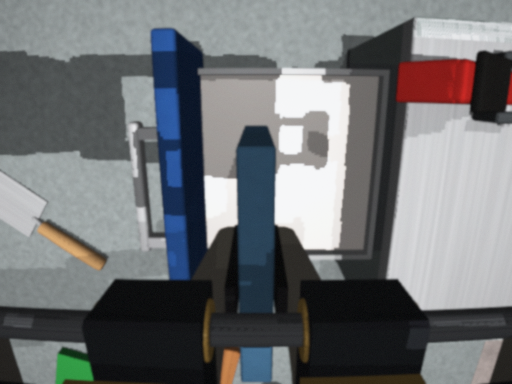

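The tile hangs upright from the gripper at side (250,157), over the hearth between the panel and the roof. In the wrist view it is at columns 237–275, with the panel at 150–205 and the roof edge at about 390. I lower it now.

Request:
servo_tool(delta_pos=[[-0.06,0,1.5],[-0.06,0,4],[-0.06,0,6.5],[-0.06,0,9],[-0.06,0,11],[-0.06,0,12.5],[-0.06,0,13.5],[-0.06,0,14],[-0.06,0,14.2],[-0.06,0,14.2]], angular=[[0,0,0],[-0.2,-0.07,0],[-0.2,-0.07,0],[-0.2,-0.07,0],[-0.2,-0.07,0],[-0.2,-0.07,0],[-0.2,-0.07,0],[-0.2,-0.07,0],[-0.2,-0.07,0],[-0.2,-0.07,0]], jaw=[1,1,1,1,1,1,1,1,1,1])

```text
clock: 9.22
position: [570.4, 16.2, 102.0]
tcp_rot: [0.001, 0.695, 0.719, 0.001]
contact_force: [0.3, -0.3, -2.6]
opening: 15.9
```

Request:
servo_tool(delta_pos=[[0,0,0.07],[0,0,0.14],[0,0,0.2],[0,0,0.2]], angular=[[0,0,0],[0,0,0],[0,0,0],[0,0,0]], jaw=[1,1,1,1])

```text
clock: 9.55
position: [570.4, 16.2, 100.1]
tcp_rot: [0.001, 0.695, 0.719, 0.001]
contact_force: [-0.3, 0.1, -2.8]
opening: 15.7
```

```bash
python3 - <<'E'
from rig import r
from h import *
p,Rm,s=now(r); print(p,s["contact_force"]); move(p,Rm,p,toolR(.033,0))
E
```

```text
[570.40510933  16.20544072 100.14790757] [-0.29248092  0.07344141 -2.78796103]
delta_cm [0.0, 0.0, 0.0] ang_deg [0.206, 0.005, -0.022]
rows: trans 0.0 rot 0.0
```

Request:
servo_tool(delta_pos=[[0,0,0.07],[0,0,0.14],[0,0,0.21],[0,0,0.28],[0,0,0.35],[0,0,0.42],[0,0,0.42]], angular=[[0.2,0,0],[0.2,0,0],[0.2,0,0],[0.2,0,0],[0.2,0,0],[0.2,0,0],[0.2,0,0]], jaw=[1,1,1,1,1,1,1])

```text
clock: 10.13
position: [570.0, 16.2, 95.3]
tcp_rot: [-0.0, 0.695, 0.719, -0.0]
contact_force: [-0.3, -0.3, -2.6]
opening: 16.0
```

Request:
servo_tool(delta_pos=[[0,0,0.05],[0,0,0.1],[0,0,0.1]], angular=[[0,0,0],[0,0,0],[0,0,0]], jaw=[1,1,1])

```text
clock: 10.38
position: [570.2, 16.2, 94.8]
tcp_rot: [-0.0, 0.696, 0.719, -0.0]
contact_force: [-1.4, 1.3, 0.5]
opening: 15.8
```

Request:
servo_tool(delta_pos=[[0,0,0.03],[0,0,0.03],[0,0,0.03],[0,0,0.03],[0,0,0.03],[0,0,0.03],[0,0,0.03],[0,0,0.03],[0,0,0.03]], angular=[[0,0,0],[0,0,0],[0,0,0],[0,0,0],[0,0,0],[0,0,0],[0,0,0],[0,0,0],[0,0,0]], jaw=[1,1.5,1.7,1.9,2.2,2.6,3,3.4,3.6])

```text
clock: 11.13
position: [570.2, 16.2, 94.2]
tcp_rot: [-0.0, 0.695, 0.719, -0.0]
contact_force: [0.1, 0.1, 0.9]
opening: 36.1
```

```bash
python3 - <<'E'
from rig import r
from h import *
p,Rm,s=now(r); print(p,s["contact_force"],s["opening"])
c=r.read_camera("wrist"); cv2.imwrite("pics/w3.png",c["color"])
E
```

```text
[570.19628375  16.17975584  94.21008785] [0.12534994 0.0879829  0.92397011] 36.14127562510005
```

View pics/w3.png

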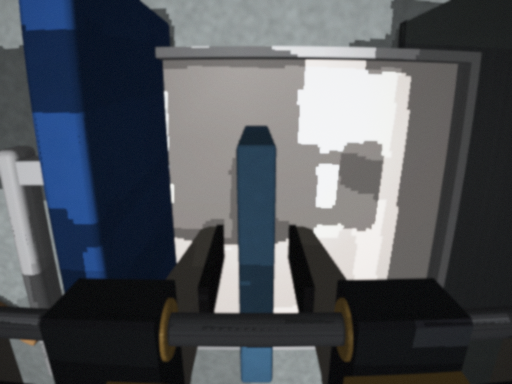

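Tile is standing free at columns 237–275, with clear gaps to both fingers. I retreat straight up.

Request:
servo_tool(delta_pos=[[0,0,-0.5],[0,0,-1.5],[0,0,-3],[0,0,-5],[0,0,-8],[0,0,-12],[0,0,-15],[0,0,-16],[0,0,-16]], angular=[[0,0,0],[0,0,0],[0,0,0],[0,0,0],[0,0,0],[0,0,0],[0,0,0],[0,0,0],[0,0,0]], jaw=[3.6,3.6,3.6,3.6,3.6,3.6,3.6,3.6,3.6])

```text
clock: 11.93
position: [572.1, 16.3, 258.2]
tcp_rot: [0.002, 0.695, 0.719, 0.002]
contact_force: [-0.0, 0.2, 0.2]
opening: 36.3
```

```bash
python3 - <<'E'
from rig import r
from h import *
p,Rm,s=now(r); print(p,s["contact_force"],s["opening"],s["clock"])
c=r.read_camera("wrist"); cv2.imwrite("pics/w4.png",c["color"])
W=cloud(c); T=toolR(.033,0)
for l in ["tile","drawer_handle","hearth"]: print(l,[(np.round(d["centre"]),round(d["conf"],2)) for d in r.tip_of("wrist",l)])
# handle front edge / height
m=np.all((W>(445,-60,115))&(W<(484,90,145)),-1)
if m.sum(): 
    print("handle",m.sum(),np.percentile(W[m],[2,50,98],axis=0).round(1).tolist())
m=np.all((W>(540,-80,128))&(W<(600,110,145)),-1); print("tile top",m.sum(),np.percentile(W[m],[2,50,98],axis=0).round(1).tolist())
move(p,Rm,[410,12,255],toolR(.033,0)); move(p,Rm,[410,12,112],toolR(.033,0))
E
```

```text
[572.0575527   16.27954702 258.20562766] [-0.0182223   0.20369619  0.2407725 ] 36.296582066428144 11.9333
tile [(array([571.,  17.,  39.]), 0.88)]
drawer_handle [(array([460.,  11., 129.]), 0.86), (array([ 491., -326.,   -2.]), 0.72)]
hearth [(array([610.,  10.,  35.]), 0.79)]
handle 1932 [[461.6, -42.6, 123.4], [469.5, 19.1, 134.7], [482.5, 69.4, 136.5]]
tile top 2195 [[561.9, -40.7, 132.8], [570.4, 21.2, 134.5], [578.9, 74.5, 136.0]]
delta_cm [0.101, -16.213, 0.227] ang_deg [0.332, 0.006, -0.022]
rows: trans 3.9 rot 0.0
delta_cm [0.102, -16.296, 14.526] ang_deg [0.332, 0.006, -0.022]
rows: trans 5.2 rot 0.0
```

View pics/w4.png

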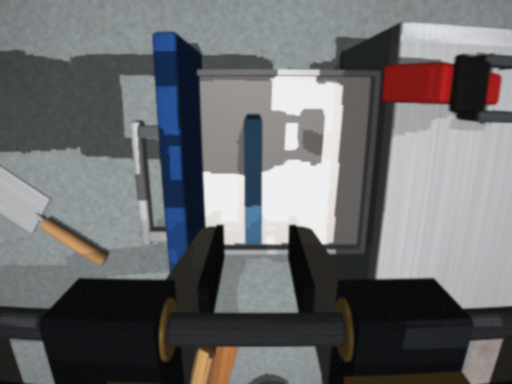

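The tile stands at (253,180), parallel to the panel. Now I go to the front of the handle with the jaws shut.

Request:
servo_tool(delta_pos=[[0,-2,0],[0,-5,0.1],[0.1,-9,0.2],[0.1,-13,0.2],[0.1,-16.3,0.3],[0.1,-16.3,3],[0.1,-16.3,6],[0.1,-16.3,9],[0.1,-16.3,12],[0.1,-16.3,14],[0.1,-16.3,14.2],[0.1,-16.3,14.2]], angular=[[0,0,0],[0,0,0],[0.3,0,0],[0.3,0,0],[0.3,0,0],[0.3,0,0],[0.3,0,0],[0.3,0,0],[0.3,0,0],[0.3,0,0],[0.3,0,0],[0.3,0,0]], jaw=[3,2,0,0,0,0,0,0,0,0,0,0])

```text
clock: 13.13
position: [405.3, 11.8, 110.7]
tcp_rot: [-0.004, 0.695, 0.719, -0.004]
contact_force: [-0.5, 0.3, -1.4]
opening: 0.6
```

```bash
python3 - <<'E'
from rig import r
from h import *
p,Rm,s=now(r); print(p,s["contact_force"],s["opening"],s["clock"])
c=r.read_camera("wrist"); cv2.imwrite("pics/w5.png",c["color"])
move(p,Rm,[425,12.5,114],toolR(.033,0))
E
```

```text
[405.33151924  11.83358636 110.71633301] [-0.47106032  0.26994886 -1.41876852] 0.6133461646099484 13.1333
delta_cm [0.002, 1.964, -0.35] ang_deg [-0.628, 0.004, -0.023]
rows: trans 0.5 rot 0.1
```

View pics/w5.png

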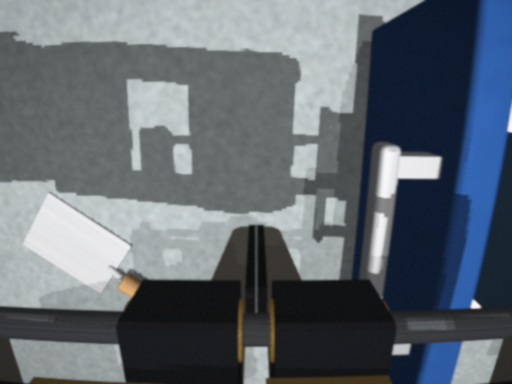

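Request:
servo_tool(delta_pos=[[0,0.5,-0.2],[0,1,-0.3],[0,1.5,-0.3],[0,1.8,-0.3],[0,2,-0.3],[0,2.2,-0.3],[0,2.4,-0.3],[0,2.6,-0.3],[0,2.8,-0.3],[0,3,-0.3]], angular=[[-0.4,0,0],[-0.6,0,0],[-0.6,0,0],[-0.6,0,0],[-0.6,0,0],[-0.6,0,0],[-0.6,0,0],[-0.6,0,0],[-0.6,0,0],[-0.6,0,0]], jaw=[0,0,0,0,0,0,0,0,0,0])

```text
clock: 14.02
position: [437.3, 12.9, 115.1]
tcp_rot: [0.002, 0.695, 0.719, 0.002]
contact_force: [0.7, -0.4, 0.7]
opening: 0.7
```

Request:
servo_tool(delta_pos=[[0,0.15,0],[0,0.3,0],[0,0.45,0],[0,0.6,0],[0,0.75,0],[0,0.9,0],[0,1.05,0],[0,1.2,0],[0,1.35,0],[0,1.5,0]], angular=[[0,0,0],[0,0,0],[0,0,0],[0,0,0],[0,0,0],[0,0,0],[0,0,0],[0,0,0],[0,0,0],[0,0,0]], jaw=[0,0,0,0,0,0,0,0,0,0])

```text
clock: 14.85
position: [452.1, 13.4, 115.1]
tcp_rot: [0.001, 0.695, 0.719, 0.001]
contact_force: [-3.0, -0.6, 1.3]
opening: 0.5
```

Request:
servo_tool(delta_pos=[[0,0.1,0],[0,0.25,0],[0,0.45,0],[0,0.7,0],[0,1.0,0],[0,1.3,0],[0,1.6,0],[0,1.9,0],[0,2.2,0],[0,2.5,0],[0,2.8,0],[0,3.1,0]], angular=[[0,0,0],[0,0,0],[0,0,0],[0,0,0],[0,0,0],[0,0,0],[0,0,0],[0,0,0],[0,0,0],[0,0,0],[0,0,0],[0,0,0]], jaw=[0,0,0,0,0,0,0,0,0,0,0,0])

```text
clock: 15.85
position: [483.4, 14.4, 115.3]
tcp_rot: [0.002, 0.695, 0.719, 0.002]
contact_force: [-3.1, -0.2, -1.9]
opening: 0.8
```

```bash
python3 - <<'E'
from rig import r
from h import *
p,Rm,s=now(r); print(p,s["contact_force"],s["opening"],s["clock"])
for n in ["side","top"]:
    c=r.read_camera(n); cv2.imwrite(f"pics/{n}6.png",cv2.resize(c["color"][80:230,170:350] if n=="side" else c["color"][60:240,130:330],None,fx=3.5,fy=3.3))
    for l in ["tile","drawer_handle","hearth"]: print(l,[(np.round(d["centre"]),round(d["conf"],2)) for d in r.tip_of(n,l)])
E
```

```text
[483.3907788   14.37114807 115.27111648] [-3.12713811 -0.22126552 -1.92953934] 0.7683611563738323 15.85
tile [(array([608.,  19.,  40.]), 0.85), (array([ 349., -370.,   10.]), 0.78), (array([ 354., -550.,    7.]), 0.64)]
drawer_handle [(array([499.,  12., 126.]), 0.7)]
hearth [(array([645.,  15.,  42.]), 0.62)]
tile [(array([ 347., -371.,    4.]), 0.85), (array([ 352., -549.,   10.]), 0.8), (array([609.,  18.,  43.]), 0.75)]
drawer_handle [(array([497.,  13., 127.]), 0.69), (array([648.,  16.,  38.]), 0.54)]
hearth []
```

View pics/side6.png

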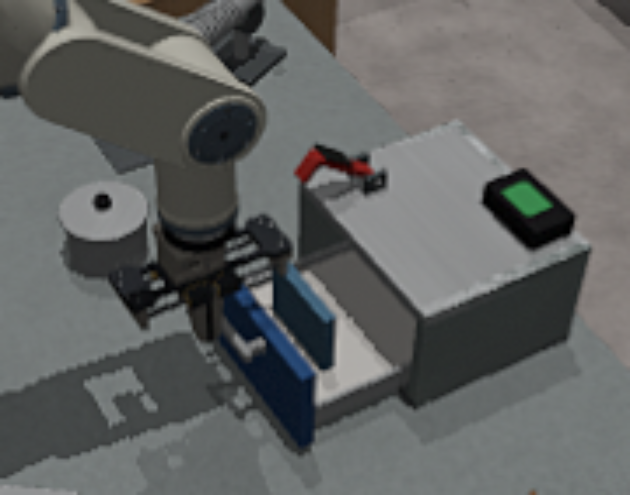

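The tile stands on the hearth and moves with the drawer (side-crop (305,315)). The gripper clears the panel, so I keep pushing at about 36 mm/s.

Request:
servo_tool(delta_pos=[[0,0.1,0],[0,0.25,0],[0,0.5,0],[0,0.8,0],[0,1.1,0],[0,1.4,0],[0,1.7,0],[0,2.0,0],[0,2.3,0],[0,2.6,0],[0,2.9,0],[0,3.2,0]], angular=[[0,0,0],[0,0,0],[0,0,0],[0,0,0],[0,0,0],[0,0,0],[0,0,0],[0,0,0],[0,0,0],[0,0,0],[0,0,0],[0,0,0]], jaw=[0,0,0,0,0,0,0,0,0,0,0,0])

```text
clock: 17.25
position: [515.5, 15.4, 115.5]
tcp_rot: [0.002, 0.695, 0.719, 0.002]
contact_force: [-1.8, 0.1, 0.8]
opening: 0.4
```

Request:
servo_tool(delta_pos=[[0,0.3,0],[0,0.6,0],[0,0.9,0],[0,1.2,0],[0,1.5,0],[0,1.8,0],[0,2.1,0],[0,2.4,0],[0,2.7,0],[0,3.0,0],[0,3.3,0],[0,3.6,0]], angular=[[0,0,0],[0,0,0],[0,0,0],[0,0,0],[0,0,0],[0,0,0],[0,0,0],[0,0,0],[0,0,0],[0,0,0],[0,0,0],[0,0,0]], jaw=[0,0,0,0,0,0,0,0,0,0,0,0])

```text
clock: 18.25
position: [551.4, 16.6, 115.6]
tcp_rot: [0.002, 0.695, 0.719, 0.002]
contact_force: [-2.4, 0.9, -1.4]
opening: 0.4
```

Request:
servo_tool(delta_pos=[[0,0.3,0],[0,0.6,0],[0,0.9,0],[0,1.2,0],[0,1.5,0],[0,1.8,0],[0,2.1,0],[0,2.4,0],[0,2.7,0],[0,3.0,0],[0,3.3,0],[0,3.6,0]], angular=[[0,0,0],[0,0,0],[0,0,0],[0,0,0],[0,0,0],[0,0,0],[0,0,0],[0,0,0],[0,0,0],[0,0,0],[0,0,0],[0,0,0]], jaw=[0,0,0,0,0,0,0,0,0,0,0,0])

```text
clock: 19.25
position: [587.5, 17.8, 115.9]
tcp_rot: [0.002, 0.695, 0.719, 0.002]
contact_force: [-2.0, 0.7, -2.0]
opening: 0.1
```

```bash
python3 - <<'E'
from rig import r
from h import *
p,Rm,s=now(r); print(p,s["contact_force"],s["opening"],s["clock"])
for n in ["side","top"]:
    c=r.read_camera(n); cv2.imwrite(f"pics/{n}7.png",cv2.resize(c["color"][80:230,170:350] if n=="side" else c["color"][60:240,130:330],None,fx=3.5,fy=3.3))
    for l in ["tile","drawer_handle","latch_pad"]: print(l,[(np.round(d["centre"]),round(d["conf"],2)) for d in r.tip_of(n,l)])
E
```

```text
[587.45578695  17.76328874 115.85243503] [-2.00449782  0.69932607 -1.98299956] 0.0833393307947909 19.25
tile [(array([ 356., -547.,   10.]), 0.83), (array([ 348., -370.,    7.]), 0.73)]
drawer_handle [(array([602.,  17., 132.]), 0.62)]
latch_pad [(array([737., 106., 190.]), 0.7), (array([695., 106., 241.]), 0.4)]
tile [(array([ 353., -552.,    9.]), 0.91), (array([ 347., -371.,    6.]), 0.57)]
drawer_handle []
latch_pad [(array([696., 103., 245.]), 0.68)]
```

View pics/side7.png

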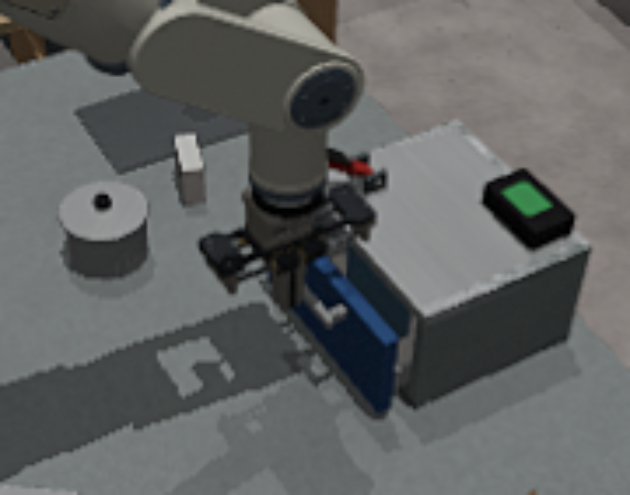

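View pics/top7.png

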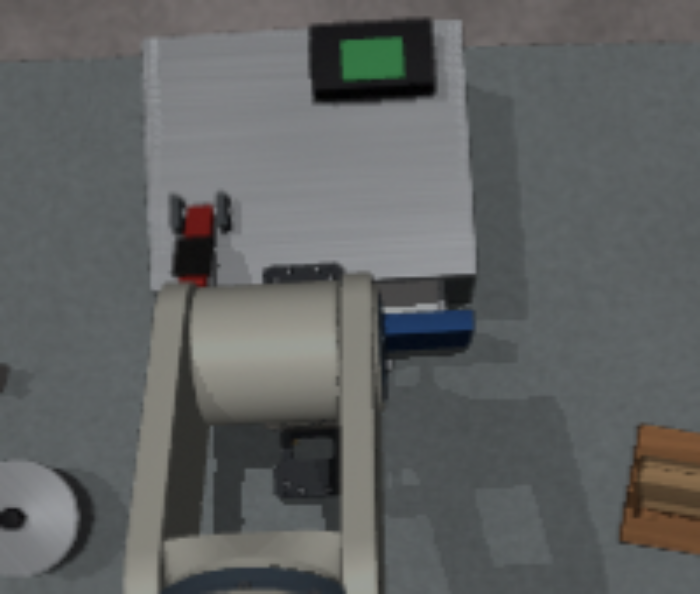

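```bash
python3 - <<'E'
from rig import r
from h import *
for n in ["side","top"]:
    c=r.read_camera(n); W=cloud(c)
    for lo,hi in [((600,60,200),(720,150,500)),((500,-80,200),(700,60,600))]:
        m=np.all((W>lo)&(W<hi),-1); P=W[m]
        for x0 in range(520,720,20):
            q=P[(P[:,0]>=x0)&(P[:,0]<x0+20)]
            if len(q): print(n,lo[1],x0,len(q),"y",q[:,1].min().round(),q[:,1].max().round(),"z",q[:,2].min().round(),q[:,2].max().round())
E
```

```text
side 60 620 2 y 65.0 69.0 z 489.0 492.0
side 60 660 2 y 91.0 92.0 z 237.0 249.0
side 60 680 28 y 87.0 117.0 z 217.0 250.0
side 60 700 17 y 90.0 114.0 z 203.0 233.0
side -80 520 260 y -49.0 60.0 z 214.0 579.0
side -80 540 570 y -53.0 60.0 z 205.0 568.0
side -80 560 452 y -53.0 60.0 z 212.0 553.0
side -80 580 383 y -53.0 60.0 z 210.0 539.0
side -80 600 251 y -54.0 60.0 z 209.0 521.0
side -80 620 68 y -48.0 41.0 z 215.0 503.0
side -80 640 77 y -15.0 47.0 z 216.0 252.0
side -80 660 87 y -16.0 47.0 z 204.0 251.0
side -80 680 1 y 10.0 10.0 z 241.0 241.0
top 60 600 3 y 63.0 64.0 z 495.0 498.0
top 60 620 18 y 60.0 80.0 z 479.0 499.0
top 60 660 37 y 94.0 121.0 z 247.0 256.0
top 60 680 74 y 93.0 123.0 z 235.0 255.0
top 60 700 53 y 94.0 122.0 z 206.0 238.0
top -80 520 174 y -45.0 42.0 z 232.0 581.0
top -80 540 634 y -48.0 60.0 z 217.0 568.0
top -80 560 575 y -49.0 59.0 z 475.0 554.0
top -80 580 553 y -49.0 60.0 z 458.0 540.0
top -80 600 490 y -48.0 59.0 z 476.0 526.0
top -80 620 169 y -44.0 59.0 z 478.0 511.0
top -80 660 103 y -9.0 52.0 z 231.0 253.0
top -80 680 13 y -5.0 27.0 z 242.0 250.0
```

Request:
servo_tool(delta_pos=[[0,0.1,0],[0,0.2,0],[0,0.4,0],[0,0.6,0],[0,0.8,0],[0,1.0,0],[0,1.2,0],[0,1.4,0],[0,1.6,0],[0,1.75,0],[0,1.85,0],[0,1.9,0]], angular=[[0,0,0],[0,0,0],[0,0,0],[0,0,0],[0,0,0],[0,0,0],[0,0,0],[0,0,0],[0,0,0],[0,0,0],[0,0,0],[0,0,0]], jaw=[0,0,0,0,0,0,0,0,0,0,0,0])

```text
clock: 20.75
position: [606.3, 18.4, 115.9]
tcp_rot: [0.002, 0.695, 0.719, 0.002]
contact_force: [-2.4, -0.2, 1.4]
opening: 0.5
```

Request:
servo_tool(delta_pos=[[0,0.08,0],[0,0.16,0],[0,0.24,0],[0,0.32,0],[0,0.4,0]], angular=[[0,0,0],[0,0,0],[0,0,0],[0,0,0],[0,0,0]], jaw=[0,0,0,0,0])

```text
clock: 21.17
position: [610.2, 18.5, 115.9]
tcp_rot: [0.002, 0.695, 0.719, 0.002]
contact_force: [-1.7, -0.4, 0.3]
opening: 0.5
```

Request:
servo_tool(delta_pos=[[0,0.08,0],[0,0.16,0],[0,0.24,0]], angular=[[0,0,0],[0,0,0],[0,0,0]], jaw=[0,0,0])

```text
clock: 21.42
position: [612.6, 18.6, 115.9]
tcp_rot: [0.002, 0.695, 0.719, 0.002]
contact_force: [-2.4, 0.5, 0.4]
opening: 0.2
```

Request:
servo_tool(delta_pos=[[0,0.06,0],[0,0.12,0],[0,0.18,0]], angular=[[0,0,0],[0,0,0],[0,0,0]], jaw=[0,0,0])

```text
clock: 21.67
position: [614.4, 18.6, 115.9]
tcp_rot: [0.002, 0.695, 0.719, 0.002]
contact_force: [-1.5, -0.4, 0.1]
opening: 0.3
```

Request:
servo_tool(delta_pos=[[0,0.06,0],[0,0.12,0],[0,0.18,0]], angular=[[0,0,0],[0,0,0],[0,0,0]], jaw=[0,0,0])

```text
clock: 21.92
position: [614.7, 18.6, 115.8]
tcp_rot: [0.001, 0.695, 0.719, 0.001]
contact_force: [-9.3, -0.2, 6.4]
opening: 0.4
```

Request:
servo_tool(delta_pos=[[0,0.04,0],[0,0.08,0],[0,0.08,0]], angular=[[0,0,0],[0,0,0],[0,0,0]], jaw=[0,0,0])

```text
clock: 22.17
position: [614.7, 18.6, 115.9]
tcp_rot: [0.0, 0.695, 0.719, -0.0]
contact_force: [-11.1, -0.6, 7.1]
opening: 0.3
```

Contact force rose to 11 N with no further motion, so the drawer is against its stop. I back off and verify.

Request:
servo_tool(delta_pos=[[0,-0.3,0],[0,-1,0],[0,-3,0],[0,-5,0],[0,-7,0],[0,-7,-4],[0,-7,-8],[0,-7,-12],[0,-7,-16],[0,-7,-19],[0,-7,-19]], angular=[[0,0,0],[0,0,0],[0,0,0],[0,0,0],[0,0,0],[0,0,0],[0,0,0],[0,0,0],[0,0,0],[0,0,0],[0,0,0]], jaw=[0,0,0,0,0,0,0,0,0,0,0])

```text
clock: 23.08
position: [549.4, 16.6, 312.9]
tcp_rot: [0.006, 0.695, 0.719, 0.006]
contact_force: [0.8, 0.2, -0.3]
opening: 0.5
```

```bash
python3 - <<'E'
from rig import r
from h import *
p,Rm,s=now(r); print(p,s["contact_force"],s["opening"],s["clock"])
for n in ["side","top","wrist"]:
    c=r.read_camera(n); cv2.imwrite(f"pics/{n}8.png",c["color"] if n!="side" else cv2.resize(c["color"][80:230,170:350],None,fx=3.5,fy=3.3))
    for l in ["drawer_handle","latch_pad","latch_hinge"]: print(n,l,[(np.round(d["centre"]),round(d["conf"],2)) for d in r.tip_of(n,l)])
    W=cloud(c); hsv=cv2.cvtColor(c["color"],cv2.COLOR_BGR2HSV)
    m=(hsv[...,2]<60)&np.all((W>(660,80,205))&(W<(740,130,275)),-1)
    if m.sum()>5: print("black",m.sum(),np.percentile(W[m],[2,50,98],axis=0).round(1).tolist())
move(p,Rm,[704,106,300],toolR(.033,0))
move(p,Rm,[704,106,250],toolR(.033,0))
E
```

```text
[549.43355989  16.55284136 312.86789957] [ 0.7589951   0.22170936 -0.33880532] 0.5054463396506761 23.0833
side drawer_handle [(array([632.,  18., 125.]), 0.89)]
side latch_pad [(array([740.,  26.,  38.]), 0.63), (array([695., 108., 240.]), 0.56)]
side latch_hinge [(array([740., 105., 190.]), 0.93)]
black 53 [[668.3, 89.0, 206.3], [690.7, 96.3, 237.9], [719.1, 118.2, 253.2]]
top drawer_handle [(array([697., 103., 242.]), 0.54), (array([676.,  19.,  -6.]), 0.51)]
top latch_pad [(array([692., 101., 243.]), 0.73)]
top latch_hinge [(array([738., 108., 194.]), 0.57)]
black 135 [[665.5, 93.7, 207.1], [693.4, 105.8, 241.8], [722.6, 120.9, 255.5]]
wrist drawer_handle [(array([627.,  18., 128.]), 0.65)]
wrist latch_pad [(array([695., 109., 240.]), 0.58)]
wrist latch_hinge [(array([738., 106., 190.]), 0.6)]
black 1228 [[675.1, 92.7, 229.7], [687.3, 106.7, 246.7], [709.2, 120.7, 253.9]]
delta_cm [8.435, 15.717, 1.546] ang_deg [0.947, 0.007, -0.019]
rows: trans 4.3 rot 0.1
delta_cm [8.436, 15.634, 6.545] ang_deg [0.947, 0.007, -0.019]
rows: trans 4.5 rot 0.1
```

View pics/wrist8.png

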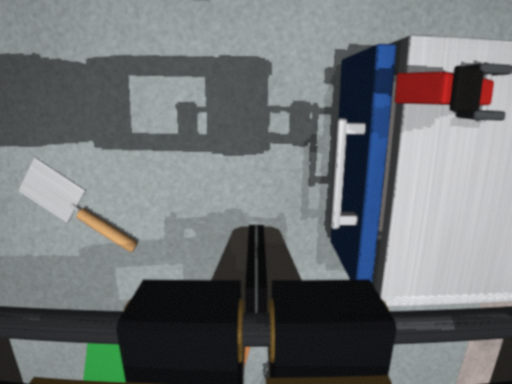

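View pics/side8.png

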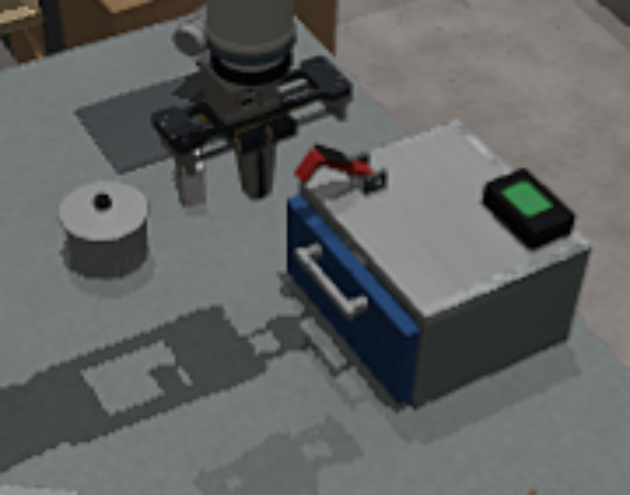

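Drawer is home: handle at x≈629, against 627 expected. Latch is raised at side-crop (335,160) and wrist (465,88). Moving above the pad.

Request:
servo_tool(delta_pos=[[1,2,1],[3,5.5,1.5],[5,9,1.5],[7,12.5,1.5],[8.4,15.7,1.5],[8.4,15.7,3],[8.4,15.7,4.5],[8.4,15.7,4.5],[8.4,15.7,4.5]], angular=[[0.9,0,0],[0.9,0,0],[0.9,0,0],[0.9,0,0],[0.9,0,0],[0.9,0,0],[0.9,0,0],[0.9,0,0],[0.9,0,0]], jaw=[0,0,0,0,0,0,0,0,0])

```text
clock: 24.43
position: [699.9, 105.5, 260.3]
tcp_rot: [-0.005, 0.695, 0.719, -0.005]
contact_force: [0.3, 0.2, 0.7]
opening: 0.5
```

```bash
python3 - <<'E'
from rig import r
from h import *
p,Rm,s=now(r); print(p,s["contact_force"],s["clock"])
c=r.read_camera("wrist"); cv2.imwrite("pics/w9.png",c["color"])
c=r.read_camera("side"); cv2.imwrite("pics/s9.png",cv2.resize(c["color"][80:230,170:350],None,fx=4,fy=4))
print(p, move(p,Rm,[703,106.5,240],toolR(.033,0)))
E
```

```text
[699.8503945  105.46824524 260.27003619] [0.34824988 0.15745745 0.7248374 ] 24.4333
delta_cm [0.094, 0.346, 2.022] ang_deg [-0.778, 0.023, -0.016]
rows: trans 0.5 rot 0.1
[699.8503945  105.46824524 260.27003619] (array([0.09362988, 0.34565888, 2.02245949]), array([-0.77793424,  0.02295456, -0.01574302]))
```

View pics/s9.png

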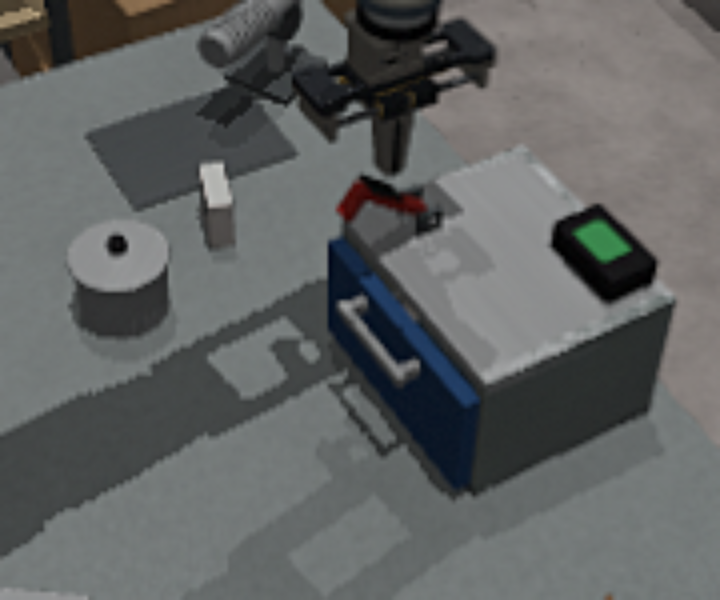

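View pics/w9.png

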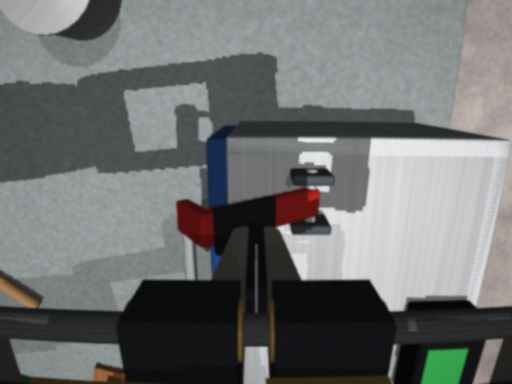

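Request:
servo_tool(delta_pos=[[0.05,0.1,0.5],[0.05,0.1,1],[0.05,0.1,1.5],[0.05,0,2],[0.05,-0.2,2.4],[0.05,-0.4,2.8],[0.05,-0.6,3.2],[0.05,-0.8,3.6]], angular=[[-0.7,0,0],[-0.7,0,0],[-0.7,0,0],[-0.7,0,0],[-0.7,0,0],[-0.7,0,0],[-0.7,0,0],[-0.7,0,0]], jaw=[0,0,0,0,0,0,0,0])

```text
clock: 25.2
position: [691.8, 105.8, 225.2]
tcp_rot: [0.0, 0.695, 0.719, 0.0]
contact_force: [-0.3, 0.7, 1.9]
opening: 0.4
```

Request:
servo_tool(delta_pos=[[0,-0.2,0.4],[0,-0.4,0.8],[0,-0.6,1.2],[0,-0.8,1.5],[0,-1,1.7]], angular=[[0,0,0],[0,0,0],[0,0,0],[0,0,0],[0,0,0]], jaw=[0,0,0,0,0])

```text
clock: 25.62
position: [682.0, 105.4, 207.9]
tcp_rot: [0.0, 0.695, 0.719, 0.0]
contact_force: [0.8, -0.0, 1.3]
opening: 0.9
```

Request:
servo_tool(delta_pos=[[0,-0.1,0.1],[0,-0.2,0.2],[0,-0.3,0.3],[0,-0.4,0.4],[0,-0.4,0.4]], angular=[[0,0,0],[0,0,0],[0,0,0],[0,0,0],[0,0,0]], jaw=[0,0,0,0,0])

```text
clock: 26.03
position: [677.9, 105.3, 204.4]
tcp_rot: [0.0, 0.695, 0.719, 0.0]
contact_force: [0.3, 0.1, -1.5]
opening: 0.6
```

Request:
servo_tool(delta_pos=[[0,0,0.1],[0,0,0.15],[0,0,0.15]], angular=[[0,0,0],[0,0,0],[0,0,0]], jaw=[0,0,0])

```text
clock: 26.28
position: [677.8, 105.3, 203.4]
tcp_rot: [0.0, 0.695, 0.719, 0.0]
contact_force: [-1.9, 0.1, 4.4]
opening: 0.5
```

Request:
servo_tool(delta_pos=[[0,0,0.05],[0,0,0.1],[0,0,0.1]], angular=[[0,0,0],[0,0,0],[0,0,0]], jaw=[0,0,0])

```text
clock: 26.53
position: [677.8, 105.3, 203.3]
tcp_rot: [0.0, 0.695, 0.719, 0.0]
contact_force: [-5.1, -0.8, 10.6]
opening: 0.5
```

Request:
servo_tool(delta_pos=[[0,0,0.05],[0,0,0.1],[0,0,0.1]], angular=[[0,0,0],[0,0,0],[0,0,0]], jaw=[0,0,0])

```text
clock: 26.78
position: [677.8, 105.3, 203.2]
tcp_rot: [0.0, 0.695, 0.719, 0.0]
contact_force: [-7.1, -0.4, 16.6]
opening: 0.1
```

The latch hit a hard stop at z≈203, the expected level height, with 17 N on the tool. I retreat and check.

Request:
servo_tool(delta_pos=[[0,0,-0.5],[0,0,-2],[0,0,-5],[0,0,-8],[0,-2,-9],[0,-6,-9],[0,-10,-9],[0,-14,-9],[-1,-17,-9],[-2,-18,-9],[-2,-18,-9]], angular=[[0,0,0],[0,0,0],[0,0,0],[0,0,0],[0,0,0],[0,0,0],[0,0,0],[0,0,0],[0,0,0],[0,0,0],[0,0,0]], jaw=[0,0,0,0,0,0,0,0,0,0,0])

```text
clock: 27.7
position: [496.8, 78.2, 291.2]
tcp_rot: [0.001, 0.695, 0.719, 0.0]
contact_force: [1.7, 0.3, -0.3]
opening: 0.7
```

```bash
python3 - <<'E'
from rig import r
from h import *
p,Rm,s=now(r); print(p,s["contact_force"],s["clock"])
for n in ["side","top","wrist"]:
    c=r.read_camera(n); cv2.imwrite(f"pics/{n}10.png",c["color"] if n=="wrist" else cv2.resize(c["color"][80:230,170:350] if n=="side" else c["color"][60:240,130:330],None,fx=4,fy=3.3))
    W=cloud(c); hsv=cv2.cvtColor(c["color"],cv2.COLOR_BGR2HSV)
    red=((hsv[...,0]<8)|(hsv[...,0]>172))&(hsv[...,1]>120)
    m=red&np.all((W>(620,80,150))&(W<(760,135,275)),-1); print(n,"red",m.sum(),np.percentile(W[m],[2,50,98],axis=0).round(1).tolist() if m.sum() else "")
    for l in ["latch_pad","drawer_handle","tile","pot","timer","rod_jar"]: print(n,l,[(np.round(d["centre"]),round(d["conf"],2)) for d in r.tip_of(n,l)])
move(p,Rm,[500,10,170],toolR(.033,1.0))
E
```

```text
[496.78741071  78.20712514 291.16234423] [ 1.71082739  0.31222753 -0.2528091 ] 27.7
side red 93 [[642.7, 89.0, 164.1], [700.3, 100.7, 194.1], [740.9, 121.4, 202.1]]
side latch_pad [(array([629.,  18., 129.]), 0.56)]
side drawer_handle [(array([629.,  18., 126.]), 0.8)]
side tile [(array([ 345., -371.,   11.]), 0.89), (array([ 354., -552.,   10.]), 0.87), (array([738.,  24.,  39.]), 0.41)]
side pot [(array([475., 297.,   2.]), 0.93)]
side timer [(array([626., 370.,   2.]), 0.46)]
side rod_jar [(array([ 609., -388.,    3.]), 0.69)]
top red 162 [[645.8, 96.0, 170.5], [713.0, 108.1, 196.4], [742.0, 117.7, 203.0]]
top latch_pad [(array([676., 104., 207.]), 0.64)]
top drawer_handle [(array([623.,  18., 125.]), 0.93), (array([626., 365.,  -2.]), 0.6)]
top tile [(array([ 355., -551.,    8.]), 0.68), (array([ 342., -372.,    7.]), 0.61)]
top pot []
top timer [(array([627., 364.,   1.]), 0.7)]
top rod_jar [(array([ 611., -387.,   -1.]), 0.73)]
wrist red 1263 [[644.7, 95.2, 163.5], [651.1, 107.2, 195.5], [720.8, 117.7, 201.8]]
wrist latch_pad [(array([675., 104., 202.]), 0.89)]
wrist drawer_handle [(array([627.,  19., 129.]), 0.65)]
wrist tile [(array([740.,  22.,  40.]), 0.86)]
wrist pot []
wrist timer []
wrist rod_jar []
delta_cm [-6.819, 0.085, 12.121] ang_deg [-57.233, 0.048, -0.001]
rows: trans 3.3 rot 8.0
```

View pics/side10.png

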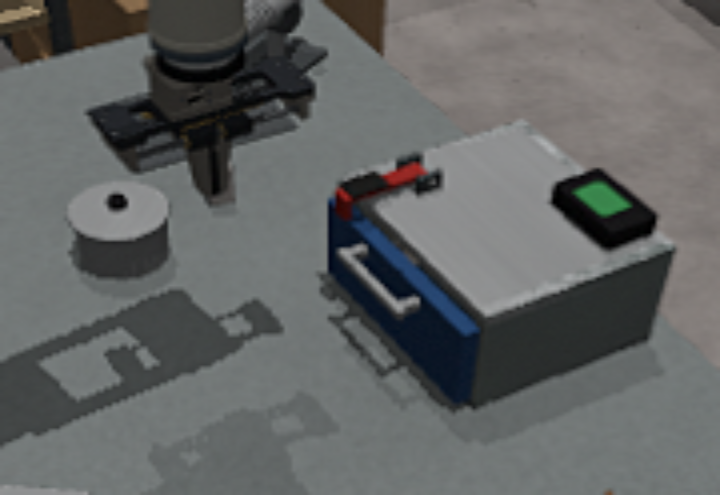

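View pics/wrist10.png

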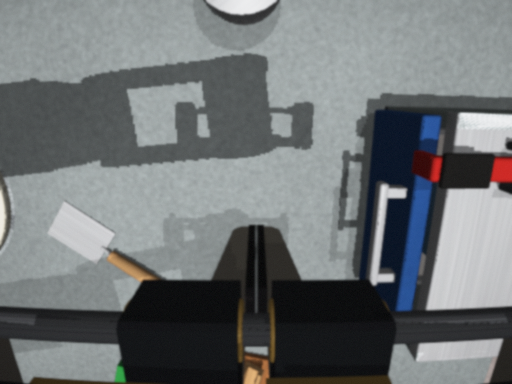

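The latch is level, with the red claw in front of the panel (side-crop (345,205); pad at z≈203). Next I look through the gap above the panel to check the tile.

Request:
servo_tool(delta_pos=[[-0.5,0,1],[-1.5,0,2],[-2.5,0,3.5],[-3.5,0,5],[-4.5,0,7],[-5.5,0,9],[-6.3,0,10.5],[-6.8,0,11.5],[-6.8,0,12],[-6.8,0,12],[-6.8,0,12],[-6.8,0,12]], angular=[[-5,0,0],[-11,0,0],[-17,0,0],[-23,0,0],[-29,0,0],[-35,0,0],[-41,0,0],[-47,0,0],[-53,0,0],[-57,0,0],[-57,0,0],[-57,0,0]], jaw=[0,0,0,0,0,0,0,0,0,0,0,0])

```text
clock: 29.75
position: [466.6, 14.6, 277.5]
tcp_rot: [0.315, 0.621, 0.641, 0.323]
contact_force: [-0.0, -0.2, -0.5]
opening: 0.2
```

```bash
python3 - <<'E'
from rig import r
from h import *
p,Rm,s=now(r); print(p,s["contact_force"],s["clock"])
c=r.read_camera("wrist"); cv2.imwrite("pics/w11.png",c["color"]); print(c["world_from_camera"][:3,3])
W=cloud(c)
u=proj(c,[[731,y,130] for y in (-38,20,80)]); print(u)
m=np.all((W>(700,-60,60))&(W<(790,110,149)),-1); print(m.sum(), np.percentile(W[m],[2,50,98],axis=0).round(1).tolist() if m.sum() else "")
for l in ["tile"]: print(l,[(np.round(d["centre"]),round(d["conf"],2)) for d in r.tip_of("wrist",l)])
E
```

```text
[466.559728    14.58440653 277.46213697] [-0.0267164  -0.20425767 -0.46057324] 29.75
[327.9581883   88.19068647 377.78407419]
[[281.07928048 193.92114565]
 [282.60315633 154.88308233]
 [284.2036922  112.17580873]]
407 [[728.1, -35.7, 113.0], [730.4, 26.1, 117.4], [732.9, 79.8, 121.6]]
tile []
```

View pics/w11.png

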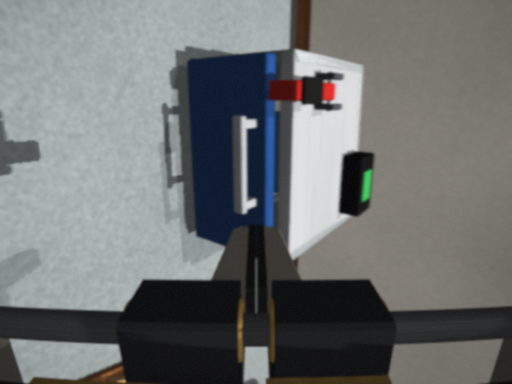

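Depth through the gap shows a vertical face at x≈730 ±2, z 113–122, spanning y −36…80. That is where the upright tile's front face should be (expected x≈731, 120 wide). The arm touches nothing, so I hand in.

```bash
python3 - <<'E'
from rig import r
print(r.hand_in())
E
```

```text
the job is handed in; nothing more can be done
None
```

The job is done and handed in at about 30 s of the 72 s allowed; `hand_in` gives no verdict. I took the blue tile from its stand and set it upright and free on the hearth, facing the drawer's front. I then pushed the drawer home at about 36 mm/s and pressed the latch down.

**Last checks:**
- **Drawer:** it met its stop and held still under 11 N. The handle reads x≈629 mm, where I estimated 627 mm for shut.
- **Latch:** it met a hard stop under 17 N. The pad's top is at about 203 mm, which is level, and the claw is in front of the panel.
- **Tile:** depth through the gap above the panel shows a vertical face about 116 mm wide where the standing tile should be. A wrist view just before put the tile at [740, 22, 40] (confidence 0.86).
- **Bystanders:** the pot, timer and rod jar read at their starting places to within a few millimetres.
- **Robot:** touching nothing at hand-in.

**Checks that failed or disagreed:**
- The tile was not found by the network in the final wrist picture, where only a sliver shows, and I did not check its colour there.
- The last top view missed the pot, though the side view found it.
- The handle readings ranged from 623 to 632 mm across the views after the push.

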